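# Click the desk sign home on its post

### The job

The desk sign has only been dropped loosely over its post and stands askew, resting on the post's spring button. Press the sign all the way down onto its round base, and turn it anticlockwise (seen from above) until the spring button pops out through the hole in its tube and the sign is locked facing the visitors' side, away from you. Do not slam it; leave the base standing where it is, neither shoved nor twisted round (about a centimetre does no harm), and everything else on the desk too.

Things in the scene. Friction and masses are not known exactly. Their poses are not given: they have to be found in the camera images.
- sign: desk sign, one rigid piece, 0.35 kg: A5 aluminium frame (12 thick x 222 wide x 158 mm high) clamped on a round upright tube, 33 mm outside. Origin: centre of the tube's lower mouth; z up the tube's axis, x out of the printed face, y along the frame. The frame spans y -111 to 111, z 112 to 270, x -6 to 6 mm; a clamp block 34 x 60 x 20 mm is centred at z 108 mm
- sign_top (a point): middle of the frame's top edge, 270 mm above the tube's mouth, on the tube's axis: the place to press. Pushing the tube down over the spring button takes 7 to 18 N here; then it slides with a few newtons, 38 mm in all, and meets the base. At the start the sign leans by up to 5 degrees
- tube_hole (a point): the one hole for the button, 12 mm wide, in the tube's +x side (under the printed face), 34 mm above the mouth, 16 mm off the axis. The tube's bore is 27.4 mm; its black mouth piece (42 mm wide) has a 45 degree lead-in. At the start the hole is 0.65 to 2.4 rad clockwise of the button (seen from above)
- base: round weighted base plate, 170 mm across, 10 mm thick, 1.75 kg, loose on the desk; origin: centre of its underside, z up, x straight away from the robot. The sign is home when its mouth stands on the plate, 10 mm above this origin
- post_top (a point): top centre of the steel post that stands fixed in the base: 25 mm across, 85 mm high above the plate. Its one spring button is 34 mm above the plate and faces the visitors' side (base +x) to within 0.7 rad either way; the exact direction is not measured (the axes given here do not tell it): turn the sign until it catches
- snap_button (a joint): how far the button (round pin, 10 mm across, standing 7 mm out of the post) is pushed in, m: 0 = out (also at the start, below the sign), 0.004 to 0.006 = held in by the bore. With it held in and the sign home, 1 to 3 N at 65 mm from the axis turn the sign; when the hole meets it, it pops out and locks the sign (0.15 rad of play either way): pushing on with 8 N or more drags the base along
- calculator: black desk calculator, 150 x 85 x 20 mm, lying near the base; origin: centre of its underside
- stapler: black stapler, 142 x 36 x 60 mm, standing near the base; origin: centre of its underside
- punch: black two-hole paper punch, 105 x 115 x 70 mm, standing near the base; origin: centre of its underside
- mug: white mug, 82 mm across, 95 mm high, on the left; origin: centre of its underside
- bottle: white bottle with a green cap, 68 mm across, 170 mm high, on the right; origin: centre of its underside
- tape_dispenser: black tape dispenser, 140 x 56 x 80 mm, on the right, nearer than the bottle; origin: centre of its underside
- base_rim (a point): the point of the base plate's rim farthest from the robot, 80 mm from the plate's centre along its x, on its top face; it shows whether the base has been twisted
Things that resemble listed ones, but are neither listed nor needed, are in the scene too. What is shaped like the base but pink or yellow is not meant.

How it is judged:
At the end, for the whole second after the job is handed in: The sign stands on the base plate (mouth within 2.5 mm of the plate's top, 4 mm of its centre, 4 degrees of upright), the spring button out through its hole (in by under 1.5 mm), at rest; the base is flat, and it and its far rim point have moved by under 13 mm (not shoved or twisted) (value of joint snap_button below 0.0015 m and z of sign in the frame of base between 0.0075 and 0.0125 m and horizontal distance between sign and base below 0.004 m and angle between the z axis of sign and the z axis of base, either way round below 0.07 rad and angle between base's own z axis and vertical below 0.03 rad and distance of each of base, base_rim from where it was at the start of the episode below 0.013 m and z of sign_top in the frame of base above 0.27 m and linear speed of sign below 0.02 m/s); the robot touches nothing.
It fails at once if the robot slams into the sign or forces it (more than 150 N on it) (contact force between any of the fingers, the arm and sign above 150 N).
It fails at once if the base is shoved more than 40 mm or tipped by more than 15 degrees (distance of base from where it was at the start of the episode above 0.04 m or angle between base's own z axis and vertical above 0.26 rad).
It fails at once if another thing on the desk is moved by more than 20 mm (distance of any of calculator, stapler, punch, mug, bottle, tape_dispenser from where it was at the start of the episode above 0.02 m).
It also fails if it takes over 67 s, if anything falls off the work surface, if the arm or the gripper's body presses on something with over 40 N, if the wrist force passes 120 N, or if a joint passes its speed limit or range.

### The arm

A 7-joint arm with a two-finger parallel gripper is mounted at the origin on the work surface. World frame = base frame: x ahead of the robot, y to its left, z up, the work surface at z = 0. Lengths are in m, angles in rad, forces in N, time in s.
With the tool pointing down it reaches from about 0.425 to 0.875 m from the base axis. Payload 4.7 kg.
Tool frame: the origin (TCP) lies on the mounting face of the last link; the fingertips stand 173 mm ahead of it and the grasp point (between the pads) lies 155 mm ahead of it; z points along the fingers, y is the line along which they close (so a half turn about z gives the same grasp; the last joint's range is limited). The gripper opens to 85 mm and grips with 20 to 120 N. Pads are 22 mm wide; open, the fingers measure 114 mm over their backs; the gripper's body (76 mm by 85 mm) begins 54 mm behind the grasp point. The pads swing forward as they close: fully open they stand 13 mm farther back than shut.
Start: joints at [-1.152, 0.321, -0.07, 1.45, 0.023, 1.371, -0.057], TCP at [0.256, 0.597, 0.405] pointing down, gripper open.
Joint ranges: [-2.86, 2.86], [-0.3, 2.09], [-1.38, 1.24], [0.06, 2.45], [-1.56, 4.7], [0.09, 2.05], [-2.69, 2.69]. Speed limits (rad/s): [2.57, 2.57, 3.14, 3.14, 3.14, 3.14, 3.14].

### API

Orientations are given as a unit quaternion [w, x, y, z].
In Python, from rig import ctrl gives the robot as it stands.
- The arm moves only by the shell command python3 -m pendant 'ROWS'. ROWS is JSON, a list of rows, each an object of numbers: "dx", "dy", "dz": the shift along the tool's x, y, z in m; "spin": the turn about the tool's z in rad; "jaw": the closure in counts, from 0 (fully open) to 255 (shut). In form: [{"dx": .., "dy": .., "dz": .., "spin": .., "jaw": ..}, ...]. A call has 1 to 5 rows; each row shifts and turns the commanded pose from where the row before left it, along the tool's axes as they then stand; what a row does not reach is not made up. A row lasts 1/12 s, in which the tool goes at most 41.7 mm and 7.16 degrees, less where a joint would pass 70% of its speed; a pose out of reach is approached as far as the arm can. A call is refused whole if a number of a shift passes 0.0417 or a number of a turn 0.125, either way. A call with a gripper value outside its range is refused whole. The fingers move at their own pace and stop on an object; the grip force is fixed at half the most. Time passes only in rows, so rows that do not move let the fingers close. It gives the time, the measured TCP pose, the force, the opening and the grip force at its end, in the units of the state.
- ctrl.get_state(): the state, without advancing time (a new reading comes with each control period).
- ctrl.camera(name): name is "side" or "top"; returns a dict with "pixels" (420x560x3 uint8, red, green, blue), "mtx" (3x3 intrinsics, pixels), "pose" (4x4, takes a point from camera to world coordinates). Camera axes: x right, y up, looking along -z (the intrinsics and any distortion apply to the point x, -y, -z); pixel columns grow to the right and rows downward; lengths in m; the calibration is good to about 2 mm. A picture is of the moment at which its call begins. There is no depth.
- ctrl.job_done(): hands the job in; it is judged then, once.
The state is a dict: "clock": time; "joint_pos": joint angles; "dq": joint speeds; "joint_efforts": joint torques, N m; "eef_pos": TCP position; "eef_rot": TCP orientation; "wrist_force": force on the tool from outside, world axes, zero at the start; "moment": the same for the moment, N m; "opening": finger opening in m; "finger_force": force on a finger pad.
Only numpy, scipy, OpenCV 4.12 (cv2) and the standard library are available. Lean on these libraries where they do the work, as an engineer would, in place of code of your own. Each camera call takes 0.05 s, during which the arm holds its last target. There are 200 camera calls.

## Working session

There is one attempt and no reset: what is moved stays moved. The work goes in short steps, Python scripts to look and compute and a shell command to move; the robot and the scene stay as the last step left them, time stands still between calls to the robot, and variables do not carry over. Pictures are saved under pics/ and viewed, at most 10 in all, crops included, and the job is handed in when it is done.

```bash
mkdir -p pics; ls; python3 - <<'E'
from rig import ctrl
import cv2
s=ctrl.get_state(); print(s)
for n in("side","top"):
    c=ctrl.camera(n); cv2.imwrite(f"pics/{n}0.png",c["pixels"][:,:,::-1]); print(n,c["mtx"].round(1).tolist(),c["pose"].round(4).tolist(), [k for k in c])
E
```

```text
pics
{'clock': 0.0, 'joint_pos': array([-1.15189084,  0.32183989, -0.07009642,  1.45168102,  0.02262208,
        1.37077089, -0.05689572]), 'dq': array([ 2.51077499e-03,  2.01294609e-03, -3.68612916e-04,  3.87037422e-05,
       -2.04955702e-04,  2.86571215e-03,  3.86118891e-04]), 'joint_efforts': array([ 2.11506631e-04, -4.93586326e+01, -3.81679712e-01, -3.14326894e+01,
        1.31306730e-02,  1.13691995e-02,  3.12519001e-05]), 'eef_pos': array([0.25594396, 0.59727037, 0.40360927]), 'eef_rot': array([-1.35466821e-04,  2.00998783e-01,  9.79591025e-01, -9.46259917e-04]), 'wrist_force': array([ 0.48209293, -0.03449063,  0.98228319]), 'moment': array([ 0.01744271,  0.01690194, -0.01761458]), 'finger_force': 0.0, 'opening': 0.0850635908861896}
side [[471.0, 0.0, 283.8], [0.0, 471.0, 210.1], [0.0, 0.0, 1.0]] [[0.4852, 0.5999, -0.6362, -0.3599], [-0.8744, 0.3314, -0.3544, -0.5297], [-0.0018, 0.7282, 0.6853, 1.1864], [0.0, 0.0, 0.0, 1.0]] ['pixels', 'mtx', 'pose']
top [[399.9, 0.0, 273.8], [0.0, 399.9, 210.1], [0.0, 0.0, 1.0]] [[-0.0084, 0.9947, -0.1024, 0.4344], [-0.9999, -0.0092, -0.0073, -0.0191], [-0.0082, 0.1023, 0.9947, 1.3698], [0.0, 0.0, 0.0, 1.0]] ['pixels', 'mtx', 'pose']
```

View pics/side0.png

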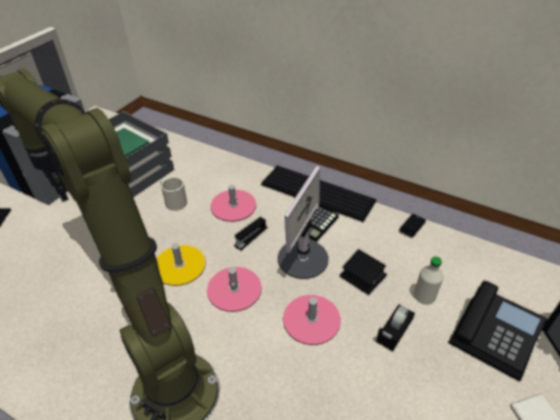

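View pics/top0.png

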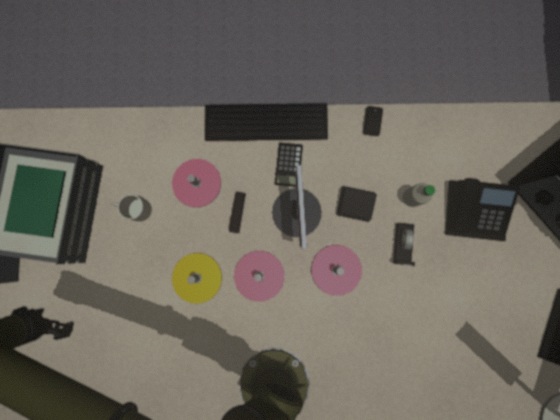

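```bash
cat > h.py <<'E'
import numpy as np, cv2
from rig import ctrl
def proj(c,p):
    q=c["pose"][:3,:3].T@(np.asarray(p,float)-c["pose"][:3,3]); q=q*[1,-1,-1]
    u=c["mtx"]@q; return u[:2]/u[2]
def ray(c,uv):
    d=np.linalg.inv(c["mtx"])@[uv[0],uv[1],1.]; return c["pose"][:3,3], c["pose"][:3,:3]@(d*[1,-1,-1])
def onz(c,uv,z):
    o,d=ray(c,uv); return (o+d*(z-o[2])/d[2]).round(4)
def tri(c1,u1,c2,u2):
    o1,d1=ray(c1,u1);o2,d2=ray(c2,u2)
    t=np.linalg.lstsq(np.c_[d1,-d2],o2-o1,rcond=None)[0]
    a,b=o1+d1*t[0],o2+d2*t[1]; return ((a+b)/2).round(4),np.linalg.norm(a-b).round(4)
E
python3 - <<'E'
from h import *
T=ctrl.camera("top");S=ctrl.camera("side")
a=cv2.resize(T["pixels"][150:270,250:350],None,fx=4,fy=4,interpolation=2)
b=cv2.resize(S["pixels"][160:280,260:360],None,fx=4,fy=4,interpolation=2)
cv2.imwrite("pics/crop1.png",np.hstack([a,b])[:,:,::-1])
for n,c,(x,y,w,h) in(("top",T,(255,180,80,65)),("side",S,(265,225,80,60))):
    g=c["pixels"][y:y+h,x:x+w].astype(int)
    m=((g.max(2)<95)).astype(np.uint8)
    k=max(cv2.findContours(cv2.morphologyEx(m,3,np.ones((3,3))),0,1)[0],key=cv2.contourArea)
    e=cv2.fitEllipse(cv2.convexHull(k)); uv=np.array(e[0])+[x,y]; print(n,uv,e[1],onz(c,uv,.01))
E
```

```text
top [287.58414078 207.6312027 ] (31.534961700439453, 75.75132751464844) [ 0.5823 -0.0564  0.01  ]
side [308.3475914  250.25779724] (47.835235595703125, 65.85026550292969) [ 0.6005 -0.0883  0.01  ]
```

View pics/crop1.png

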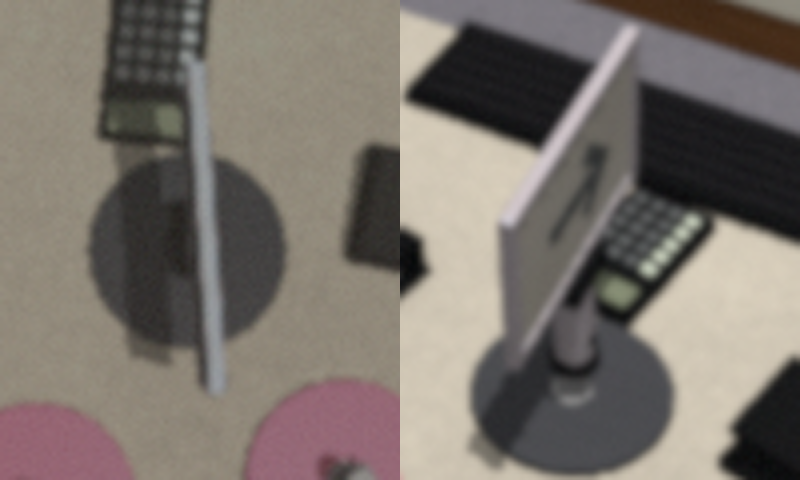

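```bash
python3 - <<'E'
from h import *
T=ctrl.camera("top");S=ctrl.camera("side")
print("base",onz(T,(297,212.7),.01),onz(S,(303.1,259),.01))
a,ea=tri(T,(297.8,164.5),S,(318,167));b,eb=tri(T,(303.2,247.5),S,(287,214.5))
print(a,ea,b,eb,"len",np.linalg.norm(a-b),"mid",(a+b)/2,"z.31 mid",onz(T,(300.5,206),.315))
print("rim",[proj(T,[.58+.085*np.cos(t),-.075+.085*np.sin(t),.01]).round(1).tolist() for t in (0,1.57,3.14,4.71)])
d=a-b;print("edge heading",np.arctan2(d[1],d[0]))
from scipy.spatial.transform import Rotation as R
s=ctrl.get_state();q=s["eef_rot"];print(R.from_quat(np.roll(q,-1)).as_matrix().round(3))
E
```

```text
base [ 0.5646 -0.0883  0.01  ] [ 0.5579 -0.0906  0.01  ]
[ 0.6655 -0.0766  0.3128] 0.0007 [ 0.4444 -0.0897  0.307 ] 0.0033 len 0.22156367030720533 mid [ 0.55495 -0.08315  0.3099 ] z.31 mid [ 0.5531 -0.0824  0.315 ]
rim [[292.7, 183.7], [268.2, 208.5], [293.3, 233.1], [317.9, 208.1]]
edge heading 0.059180023337184265
[[-0.919  0.394 -0.   ]
 [ 0.394  0.919 -0.001]
 [-0.    -0.001 -1.   ]]
```

```bash
python3 -m pendant '[{"dz":-0.034,"jaw":255},{"dz":-0.034,"jaw":255},{"dz":-0.034,"jaw":255},{"dz":-0.034,"jaw":255},{"dz":-0.01,"jaw":255}]'
for i in 1; do python3 -m pendant '[{"dx":-0.0226,"dy":-0.0212,"jaw":255},{"dx":-0.0226,"dy":-0.0212,"jaw":255},{"dx":-0.0226,"dy":-0.0212,"jaw":255},{"dx":-0.0226,"dy":-0.0212,"jaw":255},{"dx":-0.0226,"dy":-0.0212,"jaw":255}]'; done
```

```text
validation failed for argument at $[0]...
validation failed for argument at $[0]...
```

```bash
python3 -m pendant '[{"dx":0,"dy":0,"dz":-0.034,"spin":0,"jaw":255},{"dx":0,"dy":0,"dz":-0.034,"spin":0,"jaw":255},{"dx":0,"dy":0,"dz":-0.034,"spin":0,"jaw":255},{"dx":0,"dy":0,"dz":-0.034,"spin":0,"jaw":255},{"dx":0,"dy":0,"dz":-0.01,"spin":0,"jaw":255}]'
```

```text
clock: 0.72
eef_pos: [0.2559, 0.5973, 0.5573]
eef_rot: [0.001, 0.201, 0.98, 0.004]
wrist_force: [-0.5, 1.1, 0.6]
opening: 0.0257
finger_force: 0.0
```

```bash
python3 -m pendant '[{"dx":-0.0226,"dy":-0.0212,"dz":0,"spin":0,"jaw":255},{"dx":-0.0226,"dy":-0.0212,"dz":0,"spin":0,"jaw":255},{"dx":-0.0226,"dy":-0.0212,"dz":0,"spin":0,"jaw":255},{"dx":-0.0226,"dy":-0.0212,"dz":0,"spin":0,"jaw":255},{"dx":-0.0226,"dy":-0.0212,"dz":0,"spin":0,"jaw":255}]'
python3 -m pendant '[{"dx":-0.0226,"dy":-0.0212,"dz":0,"spin":0,"jaw":255},{"dx":-0.0226,"dy":-0.0212,"dz":0,"spin":0,"jaw":255},{"dx":-0.0226,"dy":-0.0212,"dz":0,"spin":0,"jaw":255},{"dx":-0.0226,"dy":-0.0212,"dz":0,"spin":0,"jaw":255},{"dx":-0.0226,"dy":-0.0212,"dz":0,"spin":0,"jaw":255}]'
python3 -m pendant '[{"dx":-0.0226,"dy":-0.0212,"dz":0,"spin":0,"jaw":255},{"dx":-0.0226,"dy":-0.0212,"dz":0,"spin":0,"jaw":255},{"dx":-0.0226,"dy":-0.0212,"dz":0,"spin":0,"jaw":255},{"dx":-0.0226,"dy":-0.0212,"dz":0,"spin":0,"jaw":255},{"dx":-0.0226,"dy":-0.0212,"dz":0,"spin":0,"jaw":255}]'
python3 -m pendant '[{"dx":-0.0226,"dy":-0.0212,"dz":0,"spin":0,"jaw":255},{"dx":-0.0226,"dy":-0.0212,"dz":0,"spin":0,"jaw":255},{"dx":-0.0226,"dy":-0.0212,"dz":0,"spin":0,"jaw":255},{"dx":-0.0226,"dy":-0.0212,"dz":0,"spin":0,"jaw":255},{"dx":-0.0226,"dy":-0.0212,"dz":0,"spin":0,"jaw":255}]'
python3 -c "
from rig import ctrl;print(ctrl.get_state()['joint_pos'])"
```

```text
clock: 1.13
eef_pos: [0.3185, 0.4541, 0.5502]
eef_rot: [-0.0, 0.201, 0.98, -0.0]
wrist_force: [0.7, 0.2, 0.3]
opening: 0.0004
finger_force: 0.0
clock: 1.55
eef_pos: [0.3806, 0.312, 0.5504]
eef_rot: [-0.0, 0.201, 0.98, -0.0]
wrist_force: [0.4, -0.2, 0.6]
opening: 0.0001
finger_force: 0.0
clock: 1.97
eef_pos: [0.4426, 0.17, 0.5505]
eef_rot: [-0.0, 0.201, 0.98, 0.0]
wrist_force: [0.8, 0.1, 0.4]
opening: 0.0003
finger_force: 0.0
clock: 2.38
eef_pos: [0.5047, 0.0281, 0.5505]
eef_rot: [0.0, 0.201, 0.98, 0.0]
wrist_force: [1.2, -0.6, -0.0]
opening: -0.0003
finger_force: 0.0
[-0.59700253 -0.03729414  0.4760982   1.56440088  0.01680124  1.61016404
  1.04555689]
```

```bash
python3 -m pendant '[{"dx":-0.0222,"dy":-0.0207,"dz":0,"spin":0,"jaw":255},{"dx":-0.0222,"dy":-0.0207,"dz":0,"spin":0,"jaw":255},{"dx":-0.0222,"dy":-0.0207,"dz":0,"spin":0,"jaw":255},{"dx":-0.0222,"dy":-0.0207,"dz":0,"spin":0,"jaw":255},{"dx":0,"dy":0,"dz":0,"spin":0.12,"jaw":255}]'
python3 -m pendant '[{"dx":0,"dy":0,"dz":0,"spin":0.12,"jaw":255},{"dx":0,"dy":0,"dz":0,"spin":0.12,"jaw":255},{"dx":0,"dy":0,"dz":0,"spin":0.12,"jaw":255},{"dx":0,"dy":0,"dz":0,"spin":0.12,"jaw":255},{"dx":0,"dy":0,"dz":0,"spin":0.12,"jaw":255}]'
python3 -c "
from rig import ctrl;print(ctrl.get_state()['joint_pos'])"
```

```text
clock: 2.8
eef_pos: [0.5539, -0.0879, 0.5501]
eef_rot: [0.001, 0.263, 0.965, -0.002]
wrist_force: [-0.8, -0.4, -1.2]
opening: -0.0
finger_force: 0.0
clock: 3.22
eef_pos: [0.5535, -0.0814, 0.5503]
eef_rot: [-0.0, 0.536, 0.844, -0.0]
wrist_force: [0.1, -0.2, 0.1]
opening: 0.0001
finger_force: 0.0
[-0.49538784  0.10067259  0.65552678  1.44945918 -0.0613357   1.61269399
  0.59514786]
```

```bash
python3 -m pendant '[{"dx":0,"dy":0,"dz":0,"spin":0.12,"jaw":255},{"dx":0,"dy":0,"dz":0,"spin":0.12,"jaw":255},{"dx":0,"dy":0,"dz":0,"spin":0.12,"jaw":255},{"dx":0,"dy":0,"dz":0,"spin":0.12,"jaw":255},{"dx":0,"dy":0,"dz":0,"spin":0.12,"jaw":255}]'
python3 -m pendant '[{"dx":0,"dy":0,"dz":0,"spin":0.12,"jaw":255},{"dx":0,"dy":0,"dz":0,"spin":0.12,"jaw":255},{"dx":0,"dy":0,"dz":0,"spin":0.12,"jaw":255},{"dx":0,"dy":0,"dz":0,"spin":0.12,"jaw":255},{"dx":0,"dy":0,"dz":0,"spin":0.12,"jaw":255}]'
python3 -m pendant '[{"dx":0,"dy":0,"dz":0,"spin":0.12,"jaw":255},{"dx":0,"dy":0,"dz":0,"spin":0.12,"jaw":255},{"dx":0,"dy":0,"dz":0,"spin":0.12,"jaw":255},{"dx":0,"dy":0,"dz":0,"spin":0.12,"jaw":255},{"dx":0,"dy":0,"dz":0,"spin":0.12,"jaw":255}]'
python3 -m pendant '[{"dx":0,"dy":0,"dz":0,"spin":0.12,"jaw":255},{"dx":0,"dy":0,"dz":0,"spin":0.04,"jaw":255},{"dx":0,"dy":0,"dz":0,"spin":0,"jaw":255}]'
python3 -c "
from h import *
from scipy.spatial.transform import Rotation as R
s=ctrl.get_state();print(s['joint_pos'],s['eef_pos'],s['wrist_force'],R.from_quat(np.roll(s['eef_rot'],-1)).as_matrix().round(3))
S=ctrl.camera('side');T=ctrl.camera('top');cv2.imwrite('pics/a.png',np.hstack([cv2.resize(S['pixels'][130:290,240:370],None,fx=3,fy=3),cv2.resize(T['pixels'][130:290,240:370],None,fx=3,fy=3)])[:,:,::-1])"
```

```text
clock: 3.63
eef_pos: [0.5534, -0.0813, 0.5503]
eef_rot: [-0.0, 0.761, 0.648, -0.0]
wrist_force: [-0.3, 0.6, -0.1]
opening: -0.0002
finger_force: 0.0
clock: 4.05
eef_pos: [0.5534, -0.0813, 0.5503]
eef_rot: [-0.0, 0.919, 0.394, -0.0]
wrist_force: [-0.2, 0.2, 0.3]
opening: 0.0
finger_force: 0.0
clock: 4.47
eef_pos: [0.5534, -0.0813, 0.5503]
eef_rot: [-0.0, 0.994, 0.105, -0.0]
wrist_force: [-0.4, -0.0, -0.2]
opening: -0.0003
finger_force: 0.0
clock: 4.72
eef_pos: [0.5534, -0.0813, 0.5503]
eef_rot: [-0.0, 1.0, 0.028, -0.0]
wrist_force: [-0.3, -0.1, -0.5]
opening: 0.0002
finger_force: 0.0
[-0.60191629  0.10698818  0.77644848  1.4524075  -0.07497524  1.61305383
 -1.34633013] [ 0.55344221 -0.0813064   0.55033245] [-0.3273544  -0.14964563 -0.46160237] [[ 0.998  0.056 -0.   ]
 [ 0.056 -0.998  0.   ]
 [-0.    -0.    -1.   ]]
```

View pics/a.png

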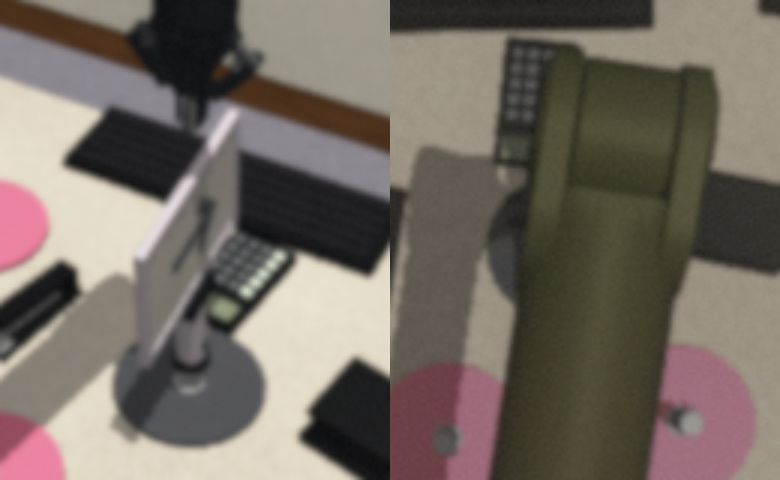

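```bash
python3 -m pendant '[{"dx":0.002,"dy":0.002,"dz":0.014,"spin":0,"jaw":255},{"dx":0,"dy":0,"dz":0.014,"spin":0,"jaw":255},{"dx":0,"dy":0,"dz":0.014,"spin":0,"jaw":255},{"dx":0,"dy":0,"dz":0.012,"spin":0,"jaw":255},{"dx":0,"dy":0,"dz":0,"spin":0,"jaw":255}]'
python3 -m pendant '[{"dx":0,"dy":0,"dz":0.003,"spin":0,"jaw":255},{"dx":0,"dy":0,"dz":0.003,"spin":0,"jaw":255},{"dx":0,"dy":0,"dz":0,"spin":0,"jaw":255}]'
python3 -m pendant '[{"dx":0,"dy":0,"dz":0.003,"spin":0,"jaw":255},{"dx":0,"dy":0,"dz":0,"spin":0,"jaw":255}]'
```

```text
clock: 5.23
eef_pos: [0.5551, -0.0829, 0.4941]
eef_rot: [-0.0, 1.0, 0.029, -0.002]
wrist_force: [0.5, 0.8, -0.2]
opening: 0.0002
finger_force: 0.0
clock: 5.48
eef_pos: [0.5557, -0.0833, 0.4909]
eef_rot: [-0.0, 1.0, 0.029, 0.0]
wrist_force: [-1.1, -0.6, -0.2]
opening: 0.0001
finger_force: 0.0
clock: 5.65
eef_pos: [0.5558, -0.0834, 0.4884]
eef_rot: [-0.0, 1.0, 0.028, 0.001]
wrist_force: [-0.2, -0.1, 0.8]
opening: 0.0001
finger_force: 0.6
```

```bash
for k in 1; do python3 -m pendant '[{"dx":0,"dy":0,"dz":0.003,"spin":0,"jaw":255},{"dx":0,"dy":0,"dz":0,"spin":0,"jaw":255}]'
python3 -m pendant '[{"dx":0,"dy":0,"dz":0.003,"spin":0,"jaw":255},{"dx":0,"dy":0,"dz":0,"spin":0,"jaw":255}]'
python3 -m pendant '[{"dx":0,"dy":0,"dz":0.003,"spin":0,"jaw":255},{"dx":0,"dy":0,"dz":0,"spin":0,"jaw":255}]'; done
```

```text
clock: 5.82
eef_pos: [0.556, -0.0835, 0.4863]
eef_rot: [-0.0, 1.0, 0.028, 0.002]
wrist_force: [-0.6, -0.1, 5.1]
opening: -0.0003
finger_force: 2.5
clock: 5.98
eef_pos: [0.5561, -0.0835, 0.4829]
eef_rot: [0.0, 1.0, 0.028, 0.002]
wrist_force: [1.8, -0.4, 3.4]
opening: 0.0004
finger_force: 2.1
clock: 6.15
eef_pos: [0.5563, -0.0834, 0.4801]
eef_rot: [0.0, 1.0, 0.028, 0.002]
wrist_force: [2.2, -0.6, 4.5]
opening: 0.0001
finger_force: 2.4
```

```bash
python3 -m pendant '[{"dx":0,"dy":0.0005,"dz":0.003,"spin":0,"jaw":255},{"dx":0,"dy":0,"dz":0,"spin":0,"jaw":255}]'
python3 -m pendant '[{"dx":0,"dy":0.0005,"dz":0.003,"spin":0,"jaw":255},{"dx":0,"dy":0,"dz":0,"spin":0,"jaw":255}]'
python3 -c "
from h import *
S=ctrl.camera('side');cv2.imwrite('pics/b.png',cv2.resize(S['pixels'][130:290,240:370],None,fx=3,fy=3)[:,:,::-1])"
```

```text
clock: 6.32
eef_pos: [0.5566, -0.084, 0.4776]
eef_rot: [0.0, 1.0, 0.028, 0.003]
wrist_force: [3.0, -1.5, 6.3]
opening: -0.0001
finger_force: 3.0
clock: 6.48
eef_pos: [0.5568, -0.0845, 0.475]
eef_rot: [0.0, 1.0, 0.028, 0.004]
wrist_force: [3.3, 0.3, 6.7]
opening: 0.0002
finger_force: 3.6
```

View pics/b.png

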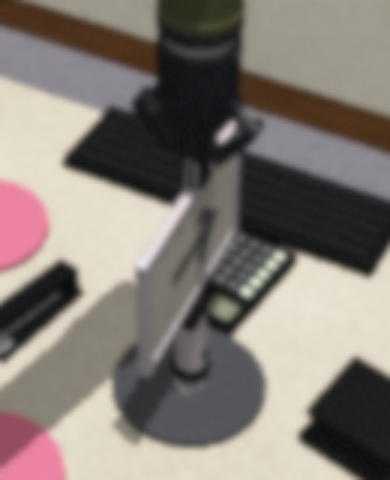

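```bash
python3 -m pendant '[{"dx":0.001,"dy":0.0005,"dz":0.003,"spin":0,"jaw":255},{"dx":0,"dy":0,"dz":0,"spin":0,"jaw":255}]'
python3 -m pendant '[{"dx":0.001,"dy":0.0005,"dz":0.003,"spin":0,"jaw":255},{"dx":0,"dy":0,"dz":0,"spin":0,"jaw":255}]'
python3 -m pendant '[{"dx":0.001,"dy":0.0005,"dz":0.003,"spin":0,"jaw":255},{"dx":0,"dy":0,"dz":0,"spin":0,"jaw":255}]'
python3 -m pendant '[{"dx":0,"dy":0.0005,"dz":0.003,"spin":0,"jaw":255},{"dx":0,"dy":0,"dz":0,"spin":0,"jaw":255}]'
```

```text
clock: 6.7
eef_pos: [0.5579, -0.0848, 0.4719]
eef_rot: [0.0, 1.0, 0.029, 0.003]
wrist_force: [3.4, 0.0, 6.8]
opening: -0.0004
finger_force: 3.4
clock: 6.87
eef_pos: [0.5589, -0.0852, 0.4685]
eef_rot: [0.0, 1.0, 0.029, 0.003]
wrist_force: [2.7, -0.2, 6.2]
opening: -0.0002
finger_force: 2.9
clock: 7.03
eef_pos: [0.5598, -0.0855, 0.4652]
eef_rot: [0.0, 1.0, 0.029, 0.003]
wrist_force: [3.8, 0.1, 4.7]
opening: -0.0002
finger_force: 2.4
clock: 7.2
eef_pos: [0.56, -0.086, 0.4625]
eef_rot: [0.0, 1.0, 0.029, 0.003]
wrist_force: [3.4, 0.4, 5.7]
opening: 0.0003
finger_force: 2.5
```

```bash
python3 -m pendant '[{"dx":0.001,"dy":0,"dz":0.003,"spin":0,"jaw":255},{"dx":0,"dy":0,"dz":0,"spin":0,"jaw":255}]'
python3 -m pendant '[{"dx":0.001,"dy":0,"dz":0.003,"spin":0,"jaw":255},{"dx":0,"dy":0,"dz":0,"spin":0,"jaw":255}]'
python3 -m pendant '[{"dx":0,"dy":0,"dz":0.003,"spin":0,"jaw":255},{"dx":0,"dy":0,"dz":0,"spin":0,"jaw":255}]'
python3 -m pendant '[{"dx":0,"dy":0,"dz":0.002,"spin":0,"jaw":255},{"dx":0,"dy":0,"dz":0,"spin":0,"jaw":255}]'
```

```text
clock: 7.37
eef_pos: [0.5608, -0.0858, 0.459]
eef_rot: [-0.0, 1.0, 0.029, 0.002]
wrist_force: [4.0, 1.0, 4.4]
opening: -0.0002
finger_force: 2.3
clock: 7.53
eef_pos: [0.5615, -0.0857, 0.4555]
eef_rot: [0.0, 1.0, 0.029, 0.002]
wrist_force: [1.7, 0.9, 3.0]
opening: -0.0001
finger_force: 1.6
clock: 7.7
eef_pos: [0.5617, -0.0861, 0.454]
eef_rot: [0.0, 1.0, 0.029, 0.003]
wrist_force: [2.3, 0.3, 10.1]
opening: 0.0003
finger_force: 5.1
clock: 7.87
eef_pos: [0.5622, -0.0864, 0.4538]
eef_rot: [0.0, 1.0, 0.028, 0.004]
wrist_force: [2.2, 0.0, 16.7]
opening: -0.0002
finger_force: 8.4
```

```bash
python3 -m pendant '[{"dx":0,"dy":0,"dz":-0.02,"spin":0,"jaw":255},{"dx":0,"dy":0,"dz":-0.03,"spin":0,"jaw":255},{"dx":0,"dy":0,"dz":-0.02,"spin":0,"jaw":80},{"dx":0,"dy":0,"dz":0,"spin":0,"jaw":80},{"dx":0,"dy":0,"dz":0,"spin":0,"jaw":80}]'
python3 -c "
from h import *
print(ctrl.get_state()['opening'])
S=ctrl.camera('side');cv2.imwrite('pics/c.png',cv2.resize(S['pixels'][150:290,250:350],None,fx=4,fy=4,interpolation=2)[:,:,::-1])"
```

```text
clock: 8.28
eef_pos: [0.5606, -0.0862, 0.52]
eef_rot: [-0.0, 1.0, 0.028, 0.0]
wrist_force: [0.3, -0.3, -1.0]
opening: 0.0356
finger_force: 0.0
0.035642422810891576
```

View pics/c.png

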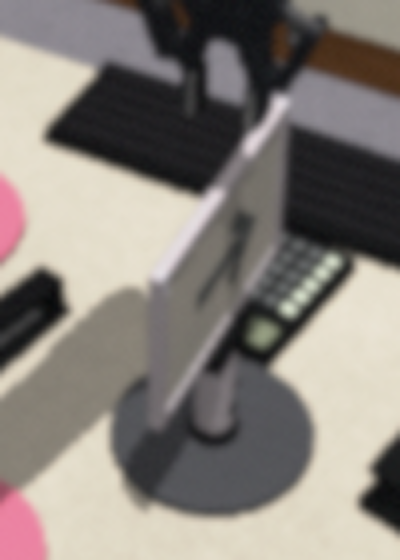

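```bash
python3 -c "
from h import *
S=ctrl.camera('side')
a=onz(S,(320,174.5),.28);b=onz(S,(288.7,220.5),.28);d=a-b
print(a,b,np.linalg.norm(d),(a+b)/2,np.arctan2(d[1],d[0]),onz(S,(303.1,259.2),.01),ctrl.get_state()['eef_pos'])"
```

```text
[ 0.6734 -0.0809  0.28  ] [ 0.4515 -0.0931  0.28  ] 0.2222351232366297 [ 0.56245 -0.087    0.28   ] 0.054924423839134866 [ 0.5571 -0.0909  0.01  ] [ 0.56043184 -0.08579612  0.51819859]
```

```bash
python3 -m pendant '[{"dx":0.001,"dy":0.001,"dz":0.02,"spin":0,"jaw":80},{"dx":0,"dy":0,"dz":0.02,"spin":0,"jaw":80},{"dx":0,"dy":0,"dz":0.02,"spin":0,"jaw":80},{"dx":0,"dy":0,"dz":0.02,"spin":0,"jaw":80},{"dx":0,"dy":0,"dz":0.008,"spin":0,"jaw":80}]'
python3 -m pendant '[{"dx":0,"dy":0,"dz":0,"spin":0,"jaw":80},{"dx":0,"dy":0,"dz":0,"spin":0,"jaw":255},{"dx":0,"dy":0,"dz":0,"spin":0,"jaw":255},{"dx":0,"dy":0,"dz":0,"spin":0,"jaw":255},{"dx":0,"dy":0,"dz":0,"spin":0,"jaw":255}]'
python3 -c "
from h import *
s=ctrl.get_state();print(s['moment'],s['joint_pos'][6])"
```

```text
clock: 8.8
eef_pos: [0.5606, -0.0864, 0.4273]
eef_rot: [-0.0, 1.0, 0.028, -0.003]
wrist_force: [-0.5, 0.1, 0.3]
opening: 0.0586
finger_force: 0.0
clock: 9.22
eef_pos: [0.5621, -0.0866, 0.433]
eef_rot: [-0.001, 1.0, 0.028, 0.001]
wrist_force: [-2.5, 5.0, 12.6]
opening: 0.0106
finger_force: 53.2
[ 1.30581579  0.40231766 -0.0568253 ] -1.3068227626898117
```

```bash
cat > m.py <<'E'
from h import *
from scipy.spatial.transform import Rotation as R
s=ctrl.get_state();M=R.from_quat(np.roll(s['eef_rot'],-1)).as_matrix()
print("Mom",s['moment'].round(2),"F",s['wrist_force'].round(1),"q7",s['joint_pos'][6].round(3),"xhead",np.arctan2(M[1,0],M[0,0]).round(3))
E
python3 -m pendant '[{"dx":0,"dy":-0.001,"dz":-0.003,"spin":0,"jaw":255},{"dx":0,"dy":0,"dz":0,"spin":0,"jaw":255}]'; python3 m.py
python3 -m pendant '[{"dx":0,"dy":0,"dz":0,"spin":-0.05,"jaw":255},{"dx":0,"dy":0,"dz":0,"spin":0,"jaw":255}]'; python3 m.py
python3 -m pendant '[{"dx":0,"dy":0,"dz":0,"spin":-0.05,"jaw":255},{"dx":0,"dy":0,"dz":0,"spin":0,"jaw":255}]'; python3 m.py
```

```text
clock: 9.38
eef_pos: [0.5619, -0.0853, 0.4349]
eef_rot: [-0.0, 1.0, 0.029, 0.0]
wrist_force: [0.6, 1.0, -1.2]
opening: 0.0104
finger_force: 59.0
Mom [ 0.43 -0.18 -0.03] F [ 0.6  1.  -1.2] q7 -1.31 xhead 0.058
clock: 9.55
eef_pos: [0.5619, -0.0856, 0.4348]
eef_rot: [-0.0, 0.999, 0.054, 0.0]
wrist_force: [0.3, 1.8, -1.7]
opening: 0.0107
finger_force: 59.0
Mom [ 0.48 -0.2   0.06] F [ 0.3  1.8 -1.7] q7 -1.259 xhead 0.108
clock: 9.72
eef_pos: [0.5619, -0.0858, 0.4348]
eef_rot: [-0.0, 0.997, 0.078, 0.0]
wrist_force: [0.7, 2.0, -2.7]
opening: 0.0106
finger_force: 58.9
Mom [ 0.37 -0.28  0.05] F [ 0.7  2.  -2.7] q7 -1.211 xhead 0.157
```

```bash
python3 -m pendant '[{"dx":0,"dy":0,"dz":0.002,"spin":-0.05,"jaw":255},{"dx":0,"dy":0,"dz":0,"spin":-0.05,"jaw":255},{"dx":0,"dy":0,"dz":0,"spin":0,"jaw":255}]'; python3 m.py
python3 -m pendant '[{"dx":0,"dy":0,"dz":0,"spin":-0.07,"jaw":255},{"dx":0,"dy":0,"dz":0,"spin":-0.07,"jaw":255},{"dx":0,"dy":0,"dz":0,"spin":0,"jaw":255}]'; python3 m.py
python3 -m pendant '[{"dx":0,"dy":0,"dz":0,"spin":-0.07,"jaw":255},{"dx":0,"dy":0,"dz":0,"spin":-0.07,"jaw":255},{"dx":0,"dy":0,"dz":0,"spin":0,"jaw":255}]'; python3 m.py
```

```text
clock: 9.97
eef_pos: [0.5619, -0.0859, 0.433]
eef_rot: [0.0, 0.992, 0.128, 0.0]
wrist_force: [0.2, 0.4, -0.6]
opening: 0.0107
finger_force: 59.1
Mom [ 0.31 -0.34  0.  ] F [ 0.2  0.4 -0.6] q7 -1.113 xhead 0.256
clock: 10.22
eef_pos: [0.562, -0.0861, 0.433]
eef_rot: [0.0, 0.98, 0.197, 0.001]
wrist_force: [0.8, -0.0, -2.0]
opening: 0.0107
finger_force: 59.0
Mom [ 0.17 -0.46 -0.  ] F [ 0.8 -0.  -2. ] q7 -0.976 xhead 0.396
clock: 10.47
eef_pos: [0.562, -0.0862, 0.433]
eef_rot: [0.0, 0.964, 0.264, 0.001]
wrist_force: [1.8, 0.3, -1.5]
opening: 0.0106
finger_force: 58.9
Mom [-0.   -0.64  0.07] F [ 1.8  0.3 -1.5] q7 -0.839 xhead 0.535
```

```bash
python3 -m pendant '[{"dx":0,"dy":0,"dz":0.002,"spin":0,"jaw":255},{"dx":0,"dy":0,"dz":0,"spin":0,"jaw":255}]'; python3 m.py
python3 -m pendant '[{"dx":0,"dy":0,"dz":0,"spin":-0.07,"jaw":255},{"dx":0,"dy":0,"dz":0,"spin":-0.07,"jaw":255},{"dx":0,"dy":0,"dz":0,"spin":0,"jaw":255}]'; python3 m.py
python3 -m pendant '[{"dx":0,"dy":0,"dz":0,"spin":-0.05,"jaw":255},{"dx":0,"dy":0,"dz":0,"spin":-0.05,"jaw":255},{"dx":0,"dy":0,"dz":0,"spin":0,"jaw":255}]'; python3 m.py
```

```text
clock: 10.63
eef_pos: [0.5623, -0.0863, 0.4329]
eef_rot: [0.0, 0.965, 0.263, 0.002]
wrist_force: [0.2, 0.5, 6.8]
opening: 0.0104
finger_force: 60.2
Mom [ 0.08 -0.18  0.1 ] F [0.2 0.5 6.8] q7 -0.841 xhead 0.532
clock: 10.88
eef_pos: [0.5624, -0.0864, 0.4329]
eef_rot: [0.001, 0.944, 0.331, 0.002]
wrist_force: [1.6, 0.6, 6.1]
opening: 0.0103
finger_force: 60.1
Mom [-0.02 -0.37  0.09] F [1.6 0.6 6.1] q7 -0.7 xhead 0.675
clock: 11.13
eef_pos: [0.5625, -0.0865, 0.4329]
eef_rot: [0.001, 0.926, 0.377, 0.002]
wrist_force: [1.4, -0.7, 5.5]
opening: 0.0106
finger_force: 60.0
Mom [-0.04 -0.49  0.04] F [ 1.4 -0.7  5.5] q7 -0.603 xhead 0.774
```

```bash
python3 -m pendant '[{"dx":0,"dy":0,"dz":0,"spin":-0.05,"jaw":255},{"dx":0,"dy":0,"dz":0,"spin":0,"jaw":255}]'; python3 m.py
python3 -m pendant '[{"dx":0,"dy":0,"dz":0,"spin":-0.05,"jaw":255},{"dx":0,"dy":0,"dz":0,"spin":0,"jaw":255}]'; python3 m.py
python3 -m pendant '[{"dx":0,"dy":0,"dz":0,"spin":-0.05,"jaw":255},{"dx":0,"dy":0,"dz":0,"spin":0,"jaw":255}]'; python3 m.py
python3 -m pendant '[{"dx":0,"dy":0,"dz":0,"spin":-0.05,"jaw":255},{"dx":0,"dy":0,"dz":0,"spin":0,"jaw":255}]'; python3 m.py
```

```text
clock: 11.3
eef_pos: [0.5625, -0.0865, 0.4329]
eef_rot: [0.001, 0.916, 0.4, 0.002]
wrist_force: [2.5, -0.1, 5.7]
opening: 0.0111
finger_force: 60.0
Mom [-0.12 -0.51  0.05] F [ 2.5 -0.1  5.7] q7 -0.553 xhead 0.824
clock: 11.47
eef_pos: [0.5625, -0.0865, 0.4329]
eef_rot: [0.001, 0.906, 0.423, 0.002]
wrist_force: [1.3, 0.2, 5.8]
opening: 0.011
finger_force: 60.0
Mom [-0.07 -0.61  0.03] F [1.3 0.2 5.8] q7 -0.504 xhead 0.874
clock: 11.63
eef_pos: [0.5626, -0.0865, 0.4329]
eef_rot: [0.001, 0.895, 0.446, 0.002]
wrist_force: [1.9, -0.8, 6.6]
opening: 0.0107
finger_force: 59.9
Mom [-0.09 -0.61 -0.02] F [ 1.9 -0.8  6.6] q7 -0.455 xhead 0.924
clock: 11.8
eef_pos: [0.5626, -0.0865, 0.4329]
eef_rot: [0.001, 0.884, 0.468, 0.002]
wrist_force: [1.7, -0.5, 4.9]
opening: 0.0111
finger_force: 59.9
Mom [-0.1  -0.62 -0.03] F [ 1.7 -0.5  4.9] q7 -0.405 xhead 0.974
```

```bash
python3 -m pendant '[{"dx":0,"dy":0,"dz":0,"spin":-0.05,"jaw":255},{"dx":0,"dy":0,"dz":0,"spin":0,"jaw":255}]'|grep clock; python3 m.py
python3 -m pendant '[{"dx":0,"dy":0,"dz":0,"spin":-0.05,"jaw":255},{"dx":0,"dy":0,"dz":0,"spin":0,"jaw":255}]'|grep clock; python3 m.py
python3 -m pendant '[{"dx":0,"dy":0,"dz":0,"spin":-0.05,"jaw":255},{"dx":0,"dy":0,"dz":0,"spin":0,"jaw":255}]'|grep clock; python3 m.py
python3 -m pendant '[{"dx":0,"dy":0,"dz":0,"spin":-0.05,"jaw":255},{"dx":0,"dy":0,"dz":0,"spin":0,"jaw":255}]'|grep eef_pos; python3 m.py
```

```text
clock: 11.97
Mom [-0.03 -0.73  0.  ] F [2.  0.3 4.9] q7 -0.356 xhead 1.024
clock: 12.13
Mom [-0.11 -0.78 -0.05] F [ 2.7 -0.6  5.3] q7 -0.307 xhead 1.074
clock: 12.3
Mom [-0.06 -0.83  0.05] F [ 2.6 -1.4  5.7] q7 -0.258 xhead 1.124
eef_pos: [0.5627, -0.0865, 0.433]
Mom [-0.09 -0.84  0.02] F [ 2.8 -0.1  6.7] q7 -0.208 xhead 1.174
```

```bash
python3 -m pendant '[{"dx":0,"dy":0,"dz":0,"spin":-0.05,"jaw":255},{"dx":0,"dy":0,"dz":0,"spin":0,"jaw":255}]'|grep clock; python3 m.py
python3 -m pendant '[{"dx":0,"dy":0,"dz":0,"spin":-0.05,"jaw":255},{"dx":0,"dy":0,"dz":0,"spin":0,"jaw":255}]'|grep clock; python3 m.py
python3 -m pendant '[{"dx":0,"dy":0,"dz":0,"spin":-0.05,"jaw":255},{"dx":0,"dy":0,"dz":0,"spin":0,"jaw":255}]'|grep clock; python3 m.py
python3 -m pendant '[{"dx":0,"dy":0,"dz":0,"spin":-0.05,"jaw":255},{"dx":0,"dy":0,"dz":0,"spin":0,"jaw":255}]'|grep eef_pos; python3 m.py
python3 -c "
from h import *
S=ctrl.camera('side');cv2.imwrite('pics/d.png',cv2.resize(S['pixels'][150:290,250:350],None,fx=4,fy=4,interpolation=2)[:,:,::-1])"
```

```text
clock: 12.63
Mom [-0.05 -0.91  0.  ] F [ 2.9 -0.2  5.9] q7 -0.159 xhead 1.224
clock: 12.8
Mom [-0.01 -0.79  0.23] F [2.4 0.7 6.1] q7 -0.109 xhead 1.274
clock: 12.97
Mom [ 0.04 -0.83  0.07] F [ 1.8 -0.6  5.4] q7 -0.06 xhead 1.324
eef_pos: [0.5626, -0.0866, 0.4329]
Mom [-0.02 -0.78  0.03] F [1.4 0.1 6. ] q7 -0.011 xhead 1.374
```

View pics/d.png

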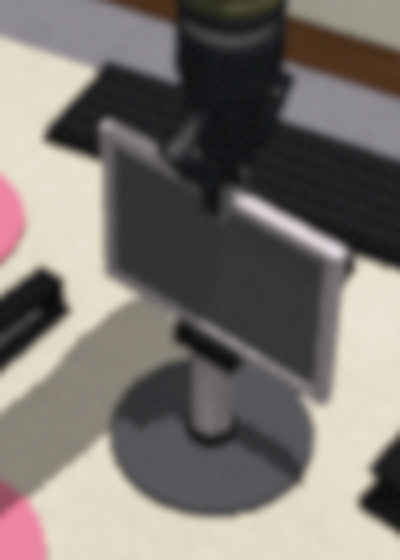

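```bash
python3 -m pendant '[{"dx":0,"dy":0,"dz":0,"spin":-0.04,"jaw":255},{"dx":0,"dy":0,"dz":0,"spin":0,"jaw":255}]'|grep clock; python3 m.py
python3 -m pendant '[{"dx":0,"dy":0,"dz":0,"spin":-0.04,"jaw":255},{"dx":0,"dy":0,"dz":0,"spin":0,"jaw":255}]'|grep clock; python3 m.py
python3 -m pendant '[{"dx":0,"dy":0,"dz":0,"spin":-0.04,"jaw":255},{"dx":0,"dy":0,"dz":0,"spin":0,"jaw":255}]'|grep clock; python3 m.py
```

```text
clock: 13.35
Mom [-0.05 -0.84  0.01] F [ 1.2 -0.5  6. ] q7 0.028 xhead 1.413
clock: 13.52
Mom [-0.12 -0.84 -0.  ] F [ 2.3 -1.1  5.1] q7 0.068 xhead 1.453
clock: 13.68
Mom [-0.09 -0.88 -0.03] F [ 2.  -0.1  5.1] q7 0.107 xhead 1.493
```

```bash
python3 -m pendant '[{"dx":0,"dy":0,"dz":0,"spin":-0.04,"jaw":255},{"dx":0,"dy":0,"dz":0,"spin":0,"jaw":255}]'|grep clock; python3 m.py
python3 -m pendant '[{"dx":0,"dy":0,"dz":0,"spin":-0.04,"jaw":255},{"dx":0,"dy":0,"dz":0,"spin":0,"jaw":255}]'|grep clock; python3 m.py
python3 -m pendant '[{"dx":0,"dy":0,"dz":0,"spin":-0.04,"jaw":255},{"dx":0,"dy":0,"dz":0,"spin":0,"jaw":255}]'|grep eef_pos; python3 m.py
```

```text
clock: 13.85
Mom [-0.17 -0.91 -0.01] F [ 2.6 -0.4  5.1] q7 0.147 xhead 1.533
clock: 14.02
Mom [-0.17 -1.01 -0.06] F [ 3.5 -0.2  5.2] q7 0.186 xhead 1.573
eef_pos: [0.5628, -0.0869, 0.433]
Mom [-0.28 -0.96 -0.07] F [ 3.8 -0.8  4.7] q7 0.225 xhead 1.613
```

```bash
python3 -m pendant '[{"dx":0,"dy":0,"dz":0,"spin":-0.04,"jaw":255},{"dx":0,"dy":0,"dz":0,"spin":0,"jaw":255}]'|grep clock; python3 m.py
python3 -m pendant '[{"dx":0,"dy":0,"dz":0,"spin":-0.04,"jaw":255},{"dx":0,"dy":0,"dz":0,"spin":0,"jaw":255}]'|grep clock; python3 m.py
python3 -m pendant '[{"dx":0,"dy":0,"dz":0,"spin":-0.04,"jaw":255},{"dx":0,"dy":0,"dz":0,"spin":0,"jaw":255}]'|grep eef_pos; python3 m.py
```

```text
clock: 14.35
Mom [-0.33 -1.04 -0.08] F [ 3.5 -2.3  5.3] q7 0.265 xhead 1.653
clock: 14.52
Mom [-0.34 -1.11 -0.17] F [ 3.8 -1.   5.6] q7 0.304 xhead 1.692
eef_pos: [0.5629, -0.087, 0.4331]
Mom [-0.38 -1.19 -0.29] F [ 2.6 -0.8  5.8] q7 0.344 xhead 1.732
```

```bash
python3 -m pendant '[{"dx":0,"dy":0,"dz":0,"spin":-0.03,"jaw":255},{"dx":0,"dy":0,"dz":0,"spin":0,"jaw":255}]'|grep clock; python3 m.py
```

```text
clock: 14.85
Mom [-0.34 -1.19 -0.42] F [ 3.3 -1.   5.6] q7 0.373 xhead 1.761
```

Blocked at heading ~1.68. I'll turn back gently to check that it is also held the other way.

```bash
python3 -m pendant '[{"dx":0,"dy":0,"dz":0,"spin":0.06,"jaw":255},{"dx":0,"dy":0,"dz":0,"spin":0.06,"jaw":255},{"dx":0,"dy":0,"dz":0,"spin":0,"jaw":255}]'|grep clock; python3 m.py
python3 -m pendant '[{"dx":0,"dy":0,"dz":0,"spin":0.06,"jaw":255},{"dx":0,"dy":0,"dz":0,"spin":0.06,"jaw":255},{"dx":0,"dy":0,"dz":0,"spin":0,"jaw":255}]'|grep clock; python3 m.py
python3 -m pendant '[{"dx":0,"dy":0,"dz":0,"spin":0.05,"jaw":255},{"dx":0,"dy":0,"dz":0,"spin":0.05,"jaw":255},{"dx":0,"dy":0,"dz":0,"spin":0,"jaw":255}]'|grep clock; python3 m.py
python3 -m pendant '[{"dx":0,"dy":0,"dz":0,"spin":0.05,"jaw":255},{"dx":0,"dy":0,"dz":0,"spin":0,"jaw":255}]'|grep clock; python3 m.py
```

```text
clock: 15.1
Mom [-0.46 -1.05 -0.13] F [ 3.  -1.6  5.1] q7 0.251 xhead 1.639
clock: 15.35
Mom [-0.32 -0.87 -0.05] F [ 2.2 -0.6  6.1] q7 0.133 xhead 1.519
clock: 15.6
Mom [-0.24 -0.68 -0.06] F [ 2.2 -0.6  5.6] q7 0.035 xhead 1.42
clock: 15.77
Mom [-0.19 -0.71 -0.03] F [ 2.1 -0.8  5.2] q7 -0.015 xhead 1.37
```

```bash
python3 -m pendant '[{"dx":0,"dy":0,"dz":0,"spin":0.04,"jaw":255},{"dx":0,"dy":0,"dz":0,"spin":0,"jaw":255}]'|grep clock; python3 m.py
python3 -m pendant '[{"dx":0,"dy":0,"dz":0,"spin":0.04,"jaw":255},{"dx":0,"dy":0,"dz":0,"spin":0,"jaw":255}]'|grep clock; python3 m.py
python3 -m pendant '[{"dx":0,"dy":0,"dz":0,"spin":0.04,"jaw":255},{"dx":0,"dy":0,"dz":0,"spin":0,"jaw":255}]'|grep clock; python3 m.py
```

```text
clock: 15.93
Mom [-0.18 -0.71  0.01] F [2.5 0.3 5.9] q7 -0.054 xhead 1.331
clock: 16.1
Mom [-0.1  -0.78  0.14] F [2.2 0.3 5.4] q7 -0.093 xhead 1.291
clock: 16.27
Mom [-0.09 -0.77  0.23] F [1.9 0.8 6.9] q7 -0.132 xhead 1.251
```

```bash
python3 -m pendant '[{"dx":0,"dy":0,"dz":0,"spin":0.04,"jaw":255},{"dx":0,"dy":0,"dz":0,"spin":0,"jaw":255}]'|grep clock; python3 m.py
python3 -m pendant '[{"dx":0,"dy":0,"dz":0,"spin":-0.07,"jaw":255},{"dx":0,"dy":0,"dz":0,"spin":-0.07,"jaw":255},{"dx":0,"dy":0,"dz":0,"spin":-0.07,"jaw":255},{"dx":0,"dy":0,"dz":0,"spin":-0.07,"jaw":255},{"dx":0,"dy":0,"dz":0,"spin":0,"jaw":255}]'|grep clock; python3 m.py
python3 -m pendant '[{"dx":0,"dy":0,"dz":0,"spin":0,"jaw":90},{"dx":0,"dy":0,"dz":0,"spin":0,"jaw":90},{"dx":0,"dy":0,"dz":0,"spin":0,"jaw":90},{"dx":0,"dy":0,"dz":0,"spin":0,"jaw":90}]'; python3 m.py
```

```text
clock: 16.43
Mom [-0.18 -0.62  0.43] F [ 1.7 -0.8  5.2] q7 -0.171 xhead 1.212
clock: 16.85
Mom [-0.16 -0.88 -0.01] F [ 2.6 -0.8  5.6] q7 0.109 xhead 1.494
clock: 17.18
eef_pos: [0.5615, -0.0858, 0.4302]
eef_rot: [-0.001, 0.733, 0.68, -0.001]
wrist_force: [0.3, 0.5, -0.2]
opening: 0.0553
finger_force: 0.0
Mom [-0.05 -0.02 -0.  ] F [ 0.3  0.5 -0.2] q7 0.109 xhead 1.496
```

Held both ways, so it is locked. Fingers are open; retreat up and then back toward the robot (world −x), and look.

```bash
python3 -m pendant '[{"dx":0,"dy":0,"dz":-0.02,"spin":0,"jaw":90},{"dx":0,"dy":0,"dz":-0.03,"spin":0,"jaw":90},{"dx":0,"dy":0,"dz":-0.035,"spin":0,"jaw":90},{"dx":0,"dy":0,"dz":-0.035,"spin":0,"jaw":90},{"dx":0,"dy":0,"dz":-0.02,"spin":0,"jaw":90}]'
python3 -m pendant '[{"dx":0.035,"dy":0,"dz":0,"spin":0,"jaw":90},{"dx":0.035,"dy":0,"dz":0,"spin":0,"jaw":90},{"dx":0.035,"dy":0,"dz":0,"spin":0,"jaw":90},{"dx":0.035,"dy":0,"dz":0,"spin":0,"jaw":90},{"dx":0.035,"dy":0,"dz":0,"spin":0,"jaw":90}]'
python3 -m pendant '[{"dx":0.03,"dy":0,"dz":0,"spin":0,"jaw":90},{"dx":0.03,"dy":0,"dz":0,"spin":0,"jaw":90},{"dx":0,"dy":0,"dz":0,"spin":0,"jaw":90}]'
python3 -c "
from h import *
S=ctrl.camera('side');T=ctrl.camera('top')
cv2.imwrite('pics/e.png',np.hstack([cv2.resize(c['pixels'][150:290,250:350],None,fx=4,fy=4,interpolation=2) for c in (S,T)])[:,:,::-1])"
```

```text
clock: 17.6
eef_pos: [0.5616, -0.0861, 0.5744]
eef_rot: [0.001, 0.733, 0.68, 0.001]
wrist_force: [0.7, 0.2, -0.7]
opening: 0.0552
finger_force: 0.0
clock: 18.02
eef_pos: [0.5744, 0.0902, 0.5705]
eef_rot: [-0.0, 0.733, 0.68, -0.0]
wrist_force: [-0.1, 1.0, -0.9]
opening: 0.0552
finger_force: 0.0
clock: 18.27
eef_pos: [0.5785, 0.157, 0.5689]
eef_rot: [-0.002, 0.729, 0.684, -0.0]
wrist_force: [-0.5, 1.9, -0.1]
opening: 0.0555
finger_force: 0.0
```

View pics/e.png

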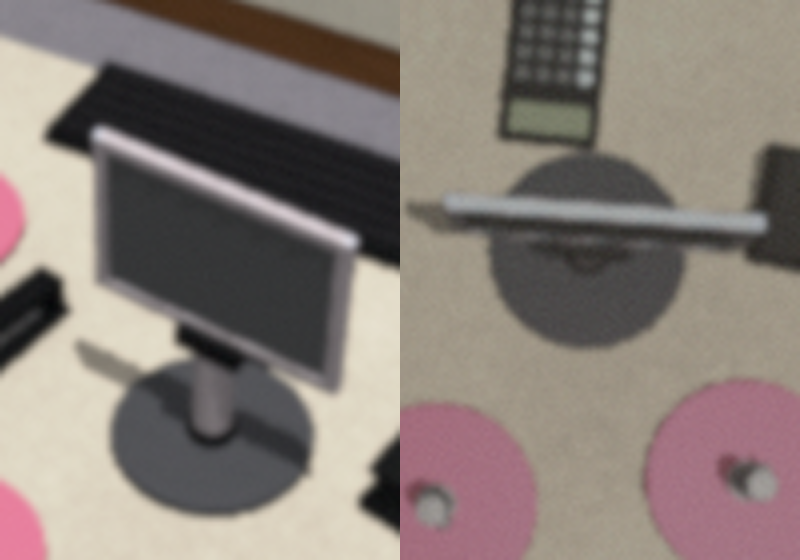

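The picture shows the sign upright and home, facing away. The base disc is where it was: side crop columns 111–314, top crop columns 490–685. Handing in.

```bash
python3 -c "
from rig import ctrl;print(ctrl.job_done())"
```

```text
the job is handed in; nothing more can be done
None
```

The sign is pressed home on its base and locked facing the visitors' side (it was held in both turning directions), the base looks unmoved in both cameras, and the job was handed in at about 18 s; no verdict was returned.

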